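# Clamp the reglued cart slat: snug plus an eighth of a turn

### The arm

A 6-joint arm with a two-finger parallel gripper is mounted at the origin on the work surface. World frame = base frame: x ahead of the robot, y to its left, z up, the work surface at z = 0. Lengths are in m, angles in rad, forces in N, time in s.
With the tool pointing down it reaches from about 0.375 to 0.975 m from the base axis. Payload 3.8 kg.
Tool frame: the origin (TCP) lies midway between the tips of the shut fingers; the grasp point (between the pads) lies 19 mm behind it; z points along the fingers, y is the line along which they close (so a half turn about z gives the same grasp; the last joint's range is limited). The gripper opens to 85 mm and grips with 20 to 120 N. Pads are 22 mm wide; open, the fingers measure 114 mm over their backs; the gripper's body (76 mm by 85 mm) begins 54 mm behind the grasp point. The pads swing forward as they close: fully open they stand 13 mm farther back than shut.
Start: joints at [1.111, 0.264, 1.604, -0, 1.274, -0.037], TCP at [0.277, 0.616, 0.231] pointing down, gripper open.
Joint ranges: [-2.63, 2.63], [-0.94, 2.18], [0.31, 2.57], [-1.31, 4.45], [0, 2.66], [-2.55, 2.55]. Speed limits (rad/s): [2.57, 2.57, 3.14, 3.14, 3.14, 3.14].

### API

Orientations are given as a rotation vector (axis times angle).
In Python, from workcell import bot gives the robot as it stands.
- The arm moves only by the tool step_arm, never from a script. Its argument "motion" is a list of rows, each a list of 5 numbers: the finger opening in cm, from 0 to 8.54, then the shift along the tool's x, y, z in cm, then the turn about the tool's z in degrees. In form: [[claw, dx, dy, dz, twist], ...]. A call has 1 to 20 rows; each row is the pose to reach, as a shift and turn from the pose commanded when the call began, along the tool's axes at that moment; what a row does not reach only later rows make up. A row lasts 1/10 s, in which the tool goes at most 50 mm and 8.59 degrees, less where a joint would pass 70% of its speed; a pose out of reach is approached as far as the arm can. A call with a gripper value outside its range is refused whole. The fingers move at their own pace and stop on an object; "force" is the grip in N (left out, the last holds). Time passes only in rows, so rows that repeat a pose let the fingers close. It gives the time, the measured TCP pose, the force, the opening and the grip force at its end, in the units of the state.
- bot.read_state(): the state, without advancing time (a new reading comes with each control period).
- bot.read_camera(name): name is "side" or "top"; returns (picture, depth): 400x640x3 uint8, red, green, blue; 400x640 float32, m along the optical axis (not along the pixel's ray), 0 where there is no reading.
- bot.calibration(name): a dict with "mtx" (3x3 intrinsics, pixels), "origin" and "orientation" of the camera in the world. Camera axes: x right, y up, looking along -z (the intrinsics and any distortion apply to the point x, -y, -z); pixel columns grow to the right and rows downward; lengths in m; the calibration is good to about 2 mm. A picture is of the moment at which its call begins. calibration takes no time and is no camera call.
- bot.finish_job(): hands the job in; it is judged then, once.
The state is a dict: "time": time; "q": joint angles; "joint_vel": joint speeds; "joint_torque": joint torques, N m; "tool_pos": TCP position; "tcp_rot": TCP orientation; "wrist_force": force on the tool from outside, world axes, zero at the start; "torque": the same for the moment, N m; "width": opening from 0.0 (shut) to 1.0 (fully open); "grip_force": force on a finger pad.
Only numpy, scipy, OpenCV 4.12 (cv2) and the standard library are available. Lean on these libraries where they do the work, as an engineer would, in place of code of your own. Each camera call takes 0.05 s, during which the arm holds its last target. There are 200 camera calls.

### The job

The reglued wooden slat lies part-way into the little clamp on the cart. Gently push it along its bed until its end is fully home against the back of the clamp, then turn the T-shaped knob clockwise until the resistance rises sharply as the screw meets the wood, and from there add one eighth of a turn, no more, so that the slat is held firmly without crushing the glue joint. Let go of everything and leave the other things on the cart where they are.

Things in the scene. Friction and masses are not known exactly. Their poses are not given: they have to be found in the camera images.
- clamp: Fixed grey C-shaped clamp. Origin on the cart top below the screw axis; z up, x the way the slat is pushed. Column 50 mm wide, 82 high; its front face, the slat's stop, at x = +45 mm. The arm, 40 wide, reaches out to x = -21 mm, 60 to 82 mm above the cart top. A round steel presser (28 mm across) hangs from it on the axis, 1 to 7 mm above the slat, differently at each start.
- bed: Fixed steel bed plate under the clamp, axes along the clamp's. Origin on the screw axis, up to 2.5 mm below the cart top; its upper face is 12 mm above this origin, from x = -175 to +45 mm, 90 mm wide. Two guide rails 9 mm high stand on it from x = -90 to +45 mm, 60 mm apart, one each side of the slat.
- slat_center (a point): Centre, half-way up, of the loose wooden slat: 150 long (x, along the clamp's x within 2 degrees), 56 wide, 24 mm high, 0.14 kg, on the bed between the rails. Its end on the robot's side is free to push or grasp. Fully home, its centre is at x = -30 mm in the clamp's frame; it starts 20 to 45 mm short of that.
- knob_grip (a point): Centre of the T knob's bar on the upright screw axis, 113 mm above the cart top. Bar 56 long (x), 14 wide (y), 28 mm high. Clockwise from above lowers the presser 2 mm per rad; height fixed, stays as left, but its rubber cushion (3 N m per rad) springs back a little. Free (0.05 N m) for 0.4 to 3.2 rad; on touching, torque climbs 0.25 N m or more in 0.3 rad, then 0.25 to 0.45 per rad.
- pin_tin: Bystander: round push-pin tin, 64 mm across, 42 mm high, standing beside the clamp; origin at the centre of its underside.
- stapler: Bystander: stapler, 135 x 36 x 46 mm, standing beside the slat; origin at the centre of its underside.
- mug: Bystander: pale mug, 82 mm across, 95 mm high, behind the clamp; origin at the centre of its underside.
- tape: Bystander: disc-shaped tape case, 90 mm across, 22 mm high; origin at the centre of its underside.
- bookend_a: Bystander: L-shaped steel bookend, 120 mm wide, 150 mm high, foot 100 mm; origin at the foot of its upright.
- bookend_b: Bystander: the other L-shaped steel bookend, of the same size; origin at the foot of its upright.
Not all that is in view belongs to the job. What is shaped like the clamp but green or pink is not meant.

How it is judged:
On the way, in this order (a step that is already met when the one before it is completed fails the run):
1. the slat is home against the back of the clamp, not yet clamped (x of slat_center in the frame of clamp above -0.033 m and contact force between bed and slat below 8 N), for 0.1 s.
2. the screw holds the slat (contact force between bed and slat above 45 N), for 0.2 s.
At the end, for the whole second after the job is handed in: the slat's end is within 4 mm of the back of the clamp and the screw presses it onto the bed with 45 to 67 N (an eighth of a turn past first contact gives about 50 to 60 N) (x of slat_center in the frame of clamp above -0.034 m and contact force between bed and slat between 45 and 67 N); the robot touches nothing.
It fails at once if the screw is overtightened and crushes the glue joint (over 80 N) (contact force between bed and slat above 80 N).
It fails at once if the slat is shoved or squeezed hard (over 60 N) (contact force between the fingers and slat above 60 N).
It fails at once if a bystander is moved by more than 30 mm (distance of any of pin_tin, stapler, mug, tape, bookend_a, bookend_b from where it was at the start of the episode above 0.03 m).
It also fails if it takes over 72 s, if anything falls off the work surface, if the arm or the gripper's body presses on something with over 40 N, if the wrist force passes 120 N, or if a joint passes its speed limit or range.

## Working session

There is one attempt and no reset: what is moved stays moved. The work goes in short steps, Python scripts to look and compute and a tool call to move; the robot and the scene stay as the last step left them, time stands still between calls to the robot, and variables do not carry over. Pictures are saved under pics/ and viewed, at most 10 in all, crops included, and the job is handed in when it is done.

Besides the shell and the picture viewer there is one more tool, called after "Call:" as name([rows], argument=value, ...), one row to a line, values as JSON. step_arm: Moves the arm, as the interface text tells. Its arguments: {"type":"object","properties":{"motion":{"type":"array","items":{"type":"array","items":{"type":"number"}}},"force":{"type":"number"}},"required":["motion"]}

```bash
mkdir -p pics; cat > h.py <<'E'
import numpy as np,cv2
from workcell import bot
from scipy.spatial.transform import Rotation as R
def cal(n):
    c=bot.calibration(n);o=np.array(c['orientation'],float)
    M=o if o.shape==(3,3) else R.from_rotvec(o).as_matrix()
    return np.array(c['mtx']),np.array(c['origin']),M,c
def cloud(n,d):
    K,o,M,_=cal(n);v,u=np.mgrid[:400,:640]
    p=np.stack([(u-K[0,2])/K[0,0]*d,-(v-K[1,2])/K[1,1]*d,-d],-1)
    return p@M.T+o
def ray(n,u,v,z):
    K,o,M,_=cal(n);r=M@np.array([(u-K[0,2])/K[0,0],-(v-K[1,2])/K[1,1],-1]);return o+r*(z-o[2])/r[2]
E
python3 - <<'E'
from h import *
for n in('top','side'):
    p,d=bot.read_camera(n);np.savez('pics/%s0.npz'%n,p=p,d=d);cv2.imwrite('pics/%s0.png'%n,p[:,:,::-1]);print(bot.calibration(n))
print(bot.read_state())
E
```

```text
{'mtx': array([[496.19751667,   0.        , 319.69370528],
       [  0.        , 496.19751667, 193.30020778],
       [  0.        ,   0.        ,   1.        ]]), 'origin': array([ 0.46078448, -0.1119274 ,  1.2450429 ]), 'orientation': array([ 0.03608427, -0.05298944, -1.56454843])}
{'mtx': array([[396.74112535,   0.        , 320.30518532],
       [  0.        , 396.74112535, 194.3572587 ],
       [  0.        ,   0.        ,   1.        ]]), 'origin': array([0.30486598, 0.51411908, 0.71813886]), 'orientation': array([ 0.19984215, -1.12960394, -2.56556487])}
{'time': 0.1, 'q': array([ 1.11108388e+00,  2.64664540e-01,  1.60525286e+00,  1.54105613e-05,
        1.27372078e+00, -3.68830107e-02]), 'joint_vel': array([ 0.00164267, -0.0022514 , -0.00514394, -0.0004678 , -0.00080439,
       -0.00027406]), 'joint_torque': array([ 5.29115441e-04, -5.16702497e+01, -3.68592489e+01,  1.35366781e-04,
        6.24727036e-03, -5.22445447e-06]), 'tool_pos': array([0.27666858, 0.61495581, 0.23008716]), 'tcp_rot': array([-0.65914041, -3.07113671,  0.00310837]), 'wrist_force': array([-0.2820787 ,  0.10876669,  0.21337078]), 'torque': array([-0.01674281, -0.03435774, -0.0010539 ]), 'grip_force': 0.0, 'width': 0.9965042717359857}
```

View pics/top0.png

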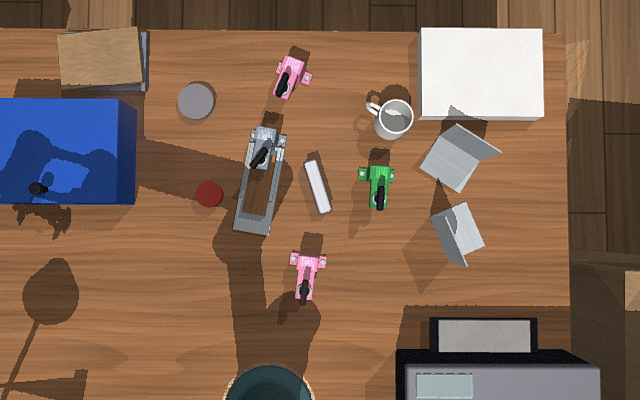

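View pics/side0.png

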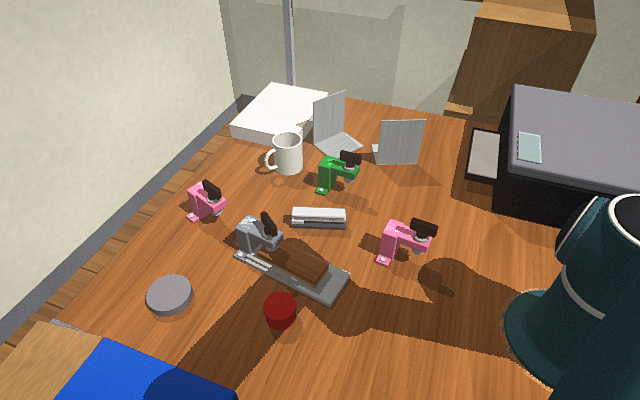

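The top view shows the grey clamp at about (262,150) with its black knob, the slat at (256,190), the bed's free end at (252,225), the tin at (209,194) and the stapler at (318,187). The side view agrees, with the clamp at (258,235).

```bash
python3 - <<'E'
from h import *
for n in('top','side'):
    f=np.load('pics/%s0.npz'%n);p=f['p'].astype(int);d=f['d'];P=cloud(n,d)
    reg=np.zeros((400,640),bool)
    if n=='top': reg[115:242,228:292]=1
    else: reg[205:310,225:355]=1
    reg&=d>0
    t=ray('top',262,150,.05) 
    z=P[...,2];r,g,b=p[...,0],p[...,1],p[...,2];sat=p.max(-1)-p.min(-1);mx=p.max(-1)
    masks={'knob':reg&(z>.095)&(z<.14)&(mx<75),'armtop':reg&(z>.07)&(z<.09)&(sat<30)&(mx>80),'slat':reg&(z>.027)&(z<.045)&(r-b>25),'bed':reg&(z>.005)&(z<.017)&(sat<25)&(mx>70)}
    for k,m in masks.items():
        m=cv2.morphologyEx(m.astype(np.uint8),cv2.MORPH_OPEN,np.ones((2,2)))>0
        if m.sum()<5: print(n,k,m.sum());continue
        q=P[m];rc=cv2.minAreaRect((q[:,:2]*1000).astype(np.float32))
        print(n,k,m.sum(),'mean',q.mean(0).round(4),'zmed',np.median(q[:,2]).round(4),'zmax',np.percentile(q[:,2],[10,95]).round(4),'rect mm',np.round(rc[0],1),np.round(rc[1],1),round(rc[2],1))
E
```

```text
top knob 192 mean [0.6025 0.0131 0.1206] zmed 0.1248 zmax [0.0879 0.1303] rect mm [546.3 -55.2] [197.1  57.2] 49.8
top armtop 567 mean [0.6428 0.0054 0.0863] zmed 0.0821 zmax [0.0712 0.0889] rect mm [562.9 -25.4] [255.2  80.5] 22.8
top slat 1112 mean [0.5345 0.0231 0.0404] zmed 0.0351 zmax [0.0304 0.0394] rect mm [506.3  -4.4] [189.  137.3] 31.1
top bed 1297 mean [0.5106 0.0257 0.0153] zmed 0.0112 zmax [0.0052 0.0198] rect mm [546.  -27.6] [194.2 251. ] 80.6
side knob 232 mean [0.5975 0.0276 0.1189] zmed 0.1224 zmax [0.0985 0.1274] rect mm [482.1 230.9] [ 29.4 667.5] 29.5
side armtop 575 mean [0.6326 0.0197 0.0824] zmed 0.081 zmax [0.0771 0.0861] rect mm [514.6 231. ] [100.4 697.4] 28.3
side slat 1891 mean [0.5333 0.064  0.038 ] zmed 0.0345 zmax [0.0317 0.0425] rect mm [416. 234.] [151.8 592.7] 32.1
side bed 1662 mean [0.5128 0.0349 0.0109] zmed 0.0098 zmax [0.0064 0.0128] rect mm [479.3 218.3] [256.5 677.3] 21.0
```

```bash
cat > m.py <<'E'
from h import *
def meas(n,p,d,box,specs):
    P=cloud(n,d);p=p.astype(int);z=P[...,2];r,b=p[...,0],p[...,2];sat=p.max(-1)-p.min(-1);mx=p.max(-1)
    reg=np.zeros((400,640),bool);reg[box[0]:box[1],box[2]:box[3]]=1;reg&=d>0
    ms={'knob':(z>.1)&(z<.14)&(mx<75),'armtop':(z>.073)&(z<.092)&(sat<30)&(mx>80),'slat':(z>.027)&(z<.045)&(r-b>20),'bed':(z>.004)&(z<.03)&(sat<25)&(mx>60)}
    out={}
    for k,zp in specs.items():
        m=(reg&ms[k]).astype(np.uint8);m2=cv2.morphologyEx(m,cv2.MORPH_OPEN,np.ones((3,3)))
        c=max(cv2.findContours(m2,cv2.RETR_EXTERNAL,cv2.CHAIN_APPROX_NONE)[0],key=cv2.contourArea)
        w=np.array([ray(n,u,v,zp)[:2] for u,v in c[:,0]])*1000
        rc=cv2.minAreaRect(w.astype(np.float32));bx=cv2.boxPoints(rc)
        mm=m2>0; print(n,k,mm.sum(),'z',np.median(z[mm]).round(4),'ctr',np.round(rc[0],1),np.round(rc[1],1),round(rc[2],1),'box',bx.round(0).tolist())
        out[k]=rc
    return out
E
python3 - <<'E'
from m import *
for n,bx in(('top',(115,242,228,292)),('side',(205,310,225,355))):
    f=np.load('pics/%s0.npz'%n)
    meas(n,f['p'],f['d'],bx,dict(knob=.125,armtop=.082,slat=.035,bed=.011))
E
```

```text
top knob 179 z 0.1265 ctr [604.1  14.6] [19.1 55.4] 53.9 box [[576.0, 23.0], [621.0, -9.0], [632.0, 6.0], [587.0, 39.0]]
top armtop 553 z 0.0825 ctr [649.5   8.7] [50.4 67.9] 80.9 box [[612.0, -11.0], [679.0, -22.0], [687.0, 28.0], [620.0, 39.0]]
top slat 1114 z 0.0353 ctr [552.1  25.2] [ 56.9 149.1] 79.5 box [[474.0, 11.0], [620.0, -16.0], [631.0, 40.0], [484.0, 67.0]]
top bed 1683 z 0.0123 ctr [556.7  25. ] [ 91.3 250.1] 80.2 box [[426.0, 1.0], [672.0, -41.0], [688.0, 49.0], [441.0, 91.0]]
side knob 206 z 0.1238 ctr [599.3  27.8] [19.3 72. ] 52.4 box [[565.0, 42.0], [622.0, -2.0], [634.0, 13.0], [577.0, 57.0]]
side armtop 557 z 0.0812 ctr [629.4  17. ] [ 49.7 104.2] 78.1 box [[573.0, 3.0], [675.0, -18.0], [685.0, 31.0], [584.0, 52.0]]
side slat 1876 z 0.0345 ctr [548.9  29.8] [ 60.2 152.8] 80.2 box [[469.0, 13.0], [619.0, -13.0], [629.0, 46.0], [479.0, 72.0]]
side bed 2199 z 0.0105 ctr [558.   28.9] [ 93.3 259.8] 80.3 box [[422.0, 5.0], [678.0, -39.0], [694.0, 53.0], [438.0, 97.0]]
```

```bash
cat > rel.py <<'E'
from h import *
def rel(tgt,yaw):
    """cm shift along tool axes to target TCP (m), twist deg to bring tool x to world yaw (mod 180)"""
    s=bot.read_state();T=R.from_rotvec(s['tcp_rot']).as_matrix()
    y=np.degrees(np.arctan2(T[1,0],T[0,0]));tw=(y-yaw+90)%180-90
    print('pos',s['tool_pos'].round(4),'yaw',y.round(2),'toolz',T[:,2].round(3),'q',s['q'].round(3),'t',s['time'])
    print('shift cm',((np.array(tgt)-s['tool_pos'])@T*100).round(2),'twist',round(tw,2))
E
python3 -c "
from rel import *
rel([.4518,.0417,.15],-10)
rel([.4518,.0417,.018],-10)"
```

```text
pos [0.2767 0.615  0.2301] yaw 155.77 toolz [-0.001 -0.002 -1.   ] q [ 1.111  0.265  1.605  0.     1.274 -0.037] t 0.1
shift cm [-39.49 -45.07   8.1 ] twist -14.23
pos [0.2767 0.615  0.2301] yaw 155.77 toolz [-0.001 -0.002 -1.   ] q [ 1.111  0.265  1.605  0.     1.274 -0.037] t 0.1
shift cm [-39.5  -45.05  21.3 ] twist -14.23
```

Call:
step_arm([
  [0,-39.5,-45,6,-14],
  [0,-39.5,-45,6,-14],
  [0,-39.5,-45,6,-14],
  [0,-39.5,-45,6,-14],
  [0,-39.5,-45,6,-14],
  [0,-39.5,-45,6,-14],
  [0,-39.5,-45,6,-14],
  [0,-39.5,-45,6,-14],
  [0,-39.5,-45,6,-14],
  [0,-39.5,-45,6,-14],
  [0,-39.5,-45,6,-14],
  [0,-39.5,-45,6,-14],
  [0,-39.5,-45,6,-14],
  [0,-39.5,-45,6,-14],
  [0,-39.5,-45,6,-14],
  [0,-39.5,-45,6,-14],
])

```text
time: 1.7
tool_pos: [0.4522, 0.0445, 0.1712]
tcp_rot: [-0.276, -3.129, -0.0]
wrist_force: [-0.4, 0.5, 0.8]
width: 0.002
grip_force: 0.0
```

```bash
python3 -c "
from rel import *
rel([.4518,.0417,.02],-10)
p,d=bot.read_camera('side');cv2.imwrite('pics/side1.png',p[:,:,::-1])
"
```

```text
pos [0.4522 0.0445 0.1712] yaw 169.9 toolz [-0.  0. -1.] q [ 0.043 -0.114  2.123  0.     1.133 -1.352] t 1.7
shift cm [-0.02 -0.28 15.12] twist -0.1
```

View pics/side1.png

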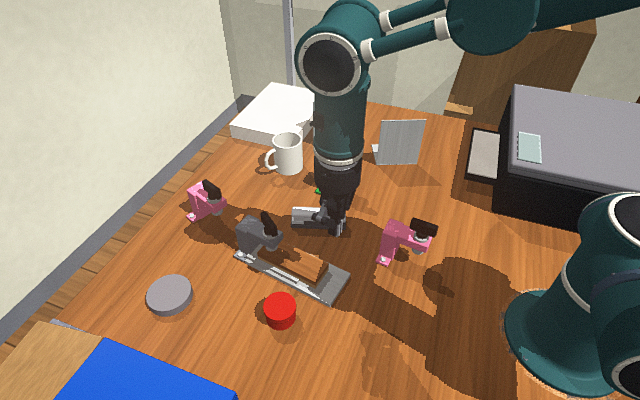

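The gripper (tips about (338,235)) stands above the slat's free end, so I go down behind it.

Call:
step_arm([
  [0,0,-0.3,5,0],
  [0,0,-0.3,10,0],
  [0,0,-0.3,13,0],
  [0,0,-0.3,14.5,0],
  [0,0,-0.3,15,0],
  [0,0,-0.3,15,0],
  [0,0,-0.3,15,0],
])

```text
time: 2.45
tool_pos: [0.4532, 0.0408, 0.0224]
tcp_rot: [0.278, 3.127, 0.0]
wrist_force: [0.6, -0.5, 0.3]
width: 0.003
grip_force: 0.0
```

Call:
step_arm([
  [0,-0.5,0,0,0],
  [0,-1,0,0,0],
  [0,-1.3,0,0,0],
  [0,-1.6,0,0,0],
  [0,-1.8,0,0,0],
  [0,-2.0,0,0,0],
  [0,-2.2,0,0,0],
  [0,-2.4,0,0,0],
  [0,-2.6,0,0,0],
  [0,-2.8,0,0,0],
  [0,-3.0,0,0,0],
  [0,-3.0,0,0,0],
])

```text
time: 3.65
tool_pos: [0.482, 0.0348, 0.0214]
tcp_rot: [0.28, 3.128, 0.0]
wrist_force: [-0.4, -0.2, -0.5]
width: -0.002
grip_force: 0.0
```

Call:
step_arm([
  [0,-0.1,0,0,0],
  [0,-0.2,0,0,0],
  [0,-0.3,0,0,0],
  [0,-0.4,0,0,0],
  [0,-0.5,0,0,0],
  [0,-0.6,0,0,0],
  [0,-0.6,0,0,0],
])

```text
time: 4.35
tool_pos: [0.4877, 0.0337, 0.0213]
tcp_rot: [0.28, 3.129, -0.0]
wrist_force: [-0.2, 0.4, 0.8]
width: 0.0
grip_force: 0.2
```

```bash
python3 - <<'E'
from m import *
print(bot.read_state()['wrist_force'])
p,d=bot.read_camera('top');cv2.imwrite('pics/top2.png',cv2.resize(p[110:245,200:340,::-1],None,fx=4,fy=4))
p,d=bot.read_camera('side')
meas('side',p,d,(205,310,225,355),dict(slat=.035))
E
```

```text
[-0.16898294  0.41765087  0.84679036]
side slat 1490 z 0.0348 ctr [570.6  26.5] [ 60.9 152.9] 79.5 box [[490.0, 11.0], [640.0, -17.0], [651.0, 42.0], [501.0, 70.0]]
```

View pics/top2.png

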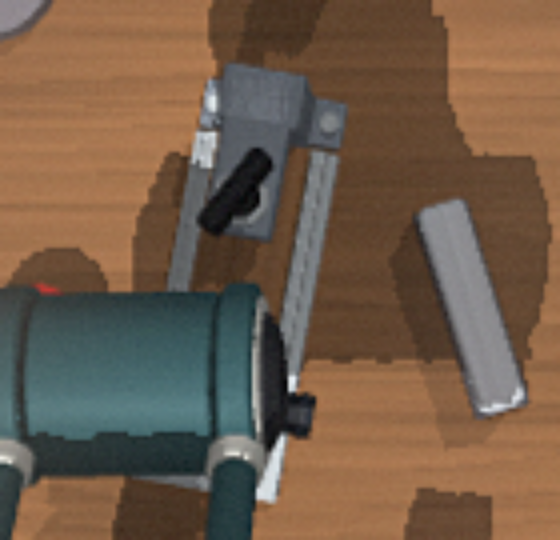

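The crop shows the clamp with the knob bar at (235,190) undisturbed and the arm over the slat. The slat has moved about 22 mm and should be almost home, so I push in smaller steps from here.

Call:
step_arm([
  [0,-0.05,0,0,0],
  [0,-0.1,0,0,0],
  [0,-0.15,0,0,0],
  [0,-0.2,0,0,0],
])

```text
time: 4.85
tool_pos: [0.4894, 0.0334, 0.0212]
tcp_rot: [-0.28, -3.129, -0.0]
wrist_force: [-1.4, 0.2, 0.8]
width: -0.002
grip_force: 0.5
```

Call:
step_arm([
  [0,-0.05,0,0,0],
  [0,-0.1,0,0,0],
  [0,-0.1,0,0,0],
])

```text
time: 5.15
tool_pos: [0.4904, 0.0332, 0.0212]
tcp_rot: [-0.28, -3.129, 0.0]
wrist_force: [-0.2, -1.2, -0.2]
width: 0.003
grip_force: 0.4
```

Call:
step_arm([
  [0,-0.05,0,0,0],
  [0,-0.1,0,0,0],
  [0,-0.1,0,0,0],
])

```text
time: 5.45
tool_pos: [0.4904, 0.0332, 0.0211]
tcp_rot: [-0.28, -3.127, -0.0]
wrist_force: [-5.4, 0.7, 3.7]
width: 0.001
grip_force: 2.4
```

Call:
step_arm([
  [0,-0.05,0,0,0],
  [0,-0.1,0,0,0],
  [0,-0.1,0,0,0],
])

```text
time: 5.75
tool_pos: [0.4904, 0.0331, 0.0208]
tcp_rot: [-0.28, -3.125, -0.0]
wrist_force: [-5.9, 2.2, 5.5]
width: 0.002
grip_force: 3.6
```

Call:
step_arm([
  [0,-0.05,0,0,0],
  [0,-0.1,0,0,0],
  [0,-0.1,0,0,0],
])

```text
time: 6.05
tool_pos: [0.4904, 0.0331, 0.0206]
tcp_rot: [-0.28, -3.123, -0.0]
wrist_force: [-9.3, 2.7, 6.5]
width: 0.003
grip_force: 4.6
```

The slat stopped while the force rose to about 9 N, so it is home. I back off, rise and line up over the knob.

Call:
step_arm([
  [0,1,0,0,0],
  [0,2,0,0,0],
  [4,2,0,-5,0],
  [4,2,0,-10,0],
  [4,2,0,-14,0],
  [4,2,0,-14,0],
])

```text
time: 6.65
tool_pos: [0.479, 0.0364, 0.1687]
tcp_rot: [0.278, 3.114, 0.002]
wrist_force: [-0.6, -1.0, 1.0]
width: 0.462
grip_force: 0.0
```

```bash
python3 - <<'E'
from rel import *
rel([.6045,.0140,.150],143)
from m import *
p,d=bot.read_camera('top');np.savez('pics/top3.npz',p=p,d=d)
meas('top',p,d,(115,242,228,292),dict(knob=.127))
p,d=bot.read_camera('side')
try: meas('side',p,d,(205,310,225,355),dict(knob=.127,slat=.035))
except Exception as e: print(e)
E
```

```text
pos [0.479  0.0364 0.1687] yaw 169.78 toolz [ 0.015  0.    -1.   ] q [ 0.024 -0.069  2.087 -0.     1.108 -1.368] t 6.65
shift cm [-12.72   0.02   2.06] twist 26.78
top knob 183 z 0.1263 ctr [604.3  14.9] [17.9 55.2] 52.9 box [[577.0, 24.0], [621.0, -9.0], [632.0, 5.0], [588.0, 39.0]]
side knob 222 z 0.1239 ctr [597.8  29.6] [19.7 72.8] 52.3 box [[563.0, 44.0], [621.0, -0.0], [633.0, 15.0], [575.0, 60.0]]
side slat 1732 z 0.0346 ctr [573.4  26.3] [ 61.  154.1] 80.2 box [[492.0, 9.0], [644.0, -17.0], [655.0, 43.0], [503.0, 69.0]]
```

Call:
step_arm([
  [4,-5,0,1,8],
  [4,-10,0,1,16],
  [4,-12.7,0,1,24],
  [4,-12.7,0,1,27],
  [4,-12.7,0,1,27],
  [4,-12.7,0,1,27],
])

```text
time: 7.35
tool_pos: [0.5969, 0.0138, 0.1491]
tcp_rot: [-0.999, -2.975, 0.002]
wrist_force: [-0.0, 0.9, -0.0]
width: 0.463
grip_force: 0.0
```

```bash
python3 - <<'E'
from rel import *
rel([.6045,.0145,.095],143)
print(bot.read_state()['torque'])
E
```

```text
pos [0.5969 0.0138 0.1491] yaw 142.85 toolz [-0.004  0.    -1.   ] q [-0.019  0.185  1.857 -0.     1.103 -0.941] t 7.35
shift cm [-0.57  0.53  5.4 ] twist -0.15
[ 0.03254279 -0.02143454 -0.01117738]
```

Call:
step_arm([
  [4,-0.6,0.5,0,0],
  [4,-0.6,0.5,2,0],
  [4,-0.6,0.5,4,0],
  [4,-0.6,0.5,5.3,0],
  [4,-0.6,0.5,5.3,0],
  [4,-0.6,0.5,5.3,0],
  [4,-0.6,0.5,5.3,0],
])

```text
time: 8.05
tool_pos: [0.6074, 0.0141, 0.0995]
tcp_rot: [1.002, 2.976, 0.001]
wrist_force: [-0.3, 0.6, -0.3]
width: 0.468
grip_force: 0.0
```

```bash
python3 - <<'E'
from rel import *
rel([.6045,.0145,.095],143)
s=bot.read_state();print(s['torque'],s['wrist_force'])
p,d=bot.read_camera('side');cv2.imwrite('pics/side4.png',cv2.resize(p[130:310,180:380,::-1],None,fx=3,fy=3))
E
```

```text
pos [0.6074 0.0141 0.0995] yaw 142.79 toolz [ 0.002 -0.    -1.   ] q [-0.018  0.25   1.878 -0.     1.011 -0.939] t 8.05
shift cm [ 0.25 -0.14  0.45] twist -0.21
[0.01494334 0.02464763 0.0239454 ] [-0.29867571  0.61987621 -0.31688153]
```

View pics/side4.png

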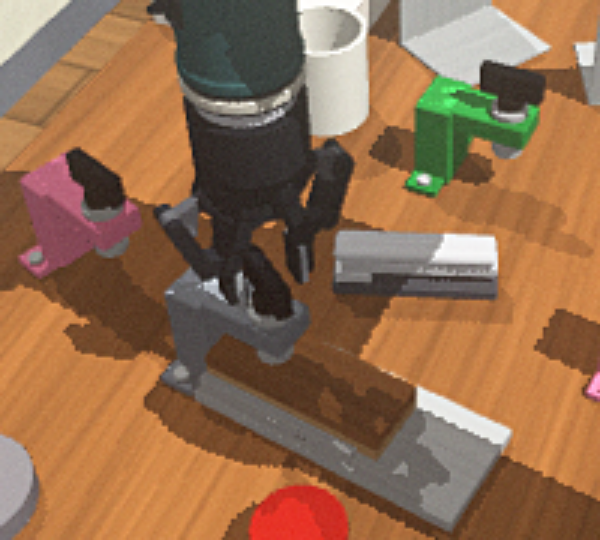

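The fingers straddle the bar (crop: bar at (265,285), fingers at (235,270) and (300,260)). I centre on it and grip.

Call:
step_arm([
  [4,0.2,-0.1,0.4,0],
  [4,0.2,-0.1,0.4,0],
  [4,0.2,-0.1,0.4,0],
  [0.5,0.2,-0.1,0.4,0],
  [0.5,0.2,-0.1,0.4,0],
  [0.5,0.2,-0.1,0.4,0],
  [0.5,0.2,-0.1,0.4,0],
  [0.5,0.2,-0.1,0.4,0],
], force=60)

```text
time: 8.9
tool_pos: [0.6066, 0.017, 0.0954]
tcp_rot: [1.002, 2.974, 0.008]
wrist_force: [4.2, 7.9, 0.2]
width: 0.228
grip_force: 58.7
```

```bash
cat > t.py <<'E'
from h import *
s=bot.read_state();T=R.from_rotvec(s['tcp_rot']).as_matrix()
print('t',round(s['time'],2),'yaw',np.degrees(np.arctan2(T[1,0],T[0,0])).round(2),'tz',s['torque'].round(3),'F',s['wrist_force'].round(1),'q6',s['q'][5].round(3),s['tool_pos'].round(4),'w',round(s['width'],3),'g',round(s['grip_force'],1))
E
python3 t.py
```

```text
t 8.9 yaw 142.74 tz [ 1.323 -0.61   0.029] F [4.2 7.9 0.2] q6 -0.938 [0.6066 0.017  0.0954] w 0.228 g 58.7
```

Call:
step_arm([
  [0.5,0,0.2,0,0],
  [0.5,0,0.4,0,0],
  [0.5,0,0.4,0,0],
  [0.5,0,0.4,0,0],
])

```text
time: 9.3
tool_pos: [0.6069, 0.0174, 0.0953]
tcp_rot: [1.002, 2.977, -0.001]
wrist_force: [-2.2, 1.0, 6.6]
width: 0.226
grip_force: 59.6
```

```bash
python3 t.py
```

```text
t 9.3 yaw 142.79 tz [-0.     0.338  0.001] F [-2.2  1.   6.6] q6 -0.933 [0.6069 0.0174 0.0953] w 0.226 g 59.6
```

Call:
step_arm([
  [0.5,0,0,0,4],
  [0.5,0,0,0,8],
  [0.5,0,0,0,12],
  [0.5,0,0,0,12],
  [0.5,0,0,0,12],
])

```text
time: 9.8
tool_pos: [0.6067, 0.0173, 0.0953]
tcp_rot: [1.309, 2.856, -0.001]
wrist_force: [-2.1, 0.7, 6.9]
width: 0.228
grip_force: 59.6
```

```bash
python3 t.py
```

```text
t 9.8 yaw 130.76 tz [-0.035  0.472 -0.03 ] F [-2.1  0.7  6.9] q6 -0.723 [0.6067 0.0173 0.0953] w 0.228 g 59.6
```

Call:
step_arm([
  [0.5,0,0,0,4],
  [0.5,0,0,0,8],
  [0.5,0,0,0,12],
  [0.5,0,0,0,12],
  [0.5,0,0,0,12],
])

```text
time: 10.3
tool_pos: [0.6064, 0.0171, 0.0953]
tcp_rot: [-1.6, -2.704, 0.002]
wrist_force: [-2.6, 0.1, 6.6]
width: 0.227
grip_force: 59.7
```

```bash
python3 t.py
```

```text
t 10.3 yaw 118.77 tz [-0.034  0.507 -0.044] F [-2.6  0.1  6.6] q6 -0.514 [0.6064 0.0171 0.0953] w 0.227 g 59.7
```

Call:
step_arm([
  [0.5,0,0,0,5],
  [0.5,0,0,0,10],
  [0.5,0,0,0,15],
  [0.5,0,0,0,15],
])

```text
time: 10.7
tool_pos: [0.6061, 0.017, 0.0953]
tcp_rot: [-1.941, -2.47, 0.003]
wrist_force: [-3.5, -1.2, 6.9]
width: 0.227
grip_force: 59.8
```

```bash
python3 t.py
```

```text
t 10.7 yaw 103.67 tz [-0.122  0.681 -0.034] F [-3.5 -1.2  6.9] q6 -0.25 [0.6061 0.017  0.0953] w 0.227 g 59.8
```

Call:
step_arm([
  [0.5,0,0,0,5],
  [0.5,0,0,0,10],
  [0.5,0,0,0,15],
  [0.5,0,0,0,15],
])

```text
time: 11.1
tool_pos: [0.6058, 0.0169, 0.0953]
tcp_rot: [-2.247, -2.195, 0.003]
wrist_force: [-4.3, -1.0, 7.2]
width: 0.228
grip_force: 59.9
```

```bash
python3 t.py
```

```text
t 11.1 yaw 88.67 tz [-0.148  0.819 -0.044] F [-4.3 -1.   7.2] q6 0.011 [0.6058 0.0169 0.0953] w 0.228 g 59.9
```

Call:
step_arm([
  [0.5,0,0,0,5],
  [0.5,0,0,0,10],
  [0.5,0,0,0,15],
  [0.5,0,0,0,15],
])

```text
time: 11.5
tool_pos: [0.6054, 0.017, 0.0952]
tcp_rot: [-2.514, -1.883, 0.005]
wrist_force: [-5.9, -1.4, 8.4]
width: 0.23
grip_force: 60.0
```

```bash
python3 t.py
```

```text
t 11.5 yaw 73.67 tz [-0.143  0.965 -0.015] F [-5.9 -1.4  8.4] q6 0.273 [0.6054 0.017  0.0952] w 0.23 g 60.0
```

Call:
step_arm([
  [0.5,0,0,0,4],
  [0.5,0,0,0,8],
  [0.5,0,0,0,12],
  [0.5,0,0,0,12],
])

```text
time: 11.9
tool_pos: [0.6052, 0.0171, 0.0952]
tcp_rot: [-2.696, -1.61, 0.005]
wrist_force: [-6.1, -1.2, 9.4]
width: 0.226
grip_force: 60.1
```

```bash
python3 t.py
```

```text
t 11.9 yaw 61.69 tz [-0.106  1.006  0.047] F [-6.1 -1.2  9.4] q6 0.482 [0.6052 0.0171 0.0952] w 0.226 g 60.1
```

Call:
step_arm([
  [0.5,-0.1,-0.2,-0.1,0],
  [0.5,-0.1,-0.2,-0.1,0],
  [0.5,-0.1,-0.2,-0.1,0],
])

```text
time: 12.2
tool_pos: [0.6049, 0.0172, 0.0954]
tcp_rot: [2.695, 1.612, 0.001]
wrist_force: [1.5, -1.8, 0.9]
width: 0.23
grip_force: 59.4
```

```bash
python3 t.py
```

```text
t 12.2 yaw 61.78 tz [-0.384 -0.303  0.035] F [ 1.5 -1.8  0.9] q6 0.481 [0.6049 0.0172 0.0954] w 0.23 g 59.4
```

Call:
step_arm([
  [0.5,0,0,0,3],
  [0.5,0,0,0,6],
  [0.5,0,0,0,6],
  [0.5,0,0,0,6],
])

```text
time: 12.6
tool_pos: [0.6047, 0.0173, 0.0954]
tcp_rot: [2.775, 1.471, 0.0]
wrist_force: [1.6, -3.4, 1.0]
width: 0.227
grip_force: 59.5
```

```bash
python3 t.py
```

```text
t 12.6 yaw 55.85 tz [-0.44  -0.26  -0.013] F [ 1.6 -3.4  1. ] q6 0.584 [0.6047 0.0173 0.0954] w 0.227 g 59.5
```

Call:
step_arm([
  [0.5,0,0,0,5],
  [0.5,0,0,0,10],
  [0.5,0,0,0,10],
])

```text
time: 12.9
tool_pos: [0.6045, 0.0174, 0.0954]
tcp_rot: [2.894, 1.222, -0.0]
wrist_force: [0.2, -3.2, 1.5]
width: 0.228
grip_force: 59.5
```

```bash
python3 t.py
```

```text
t 12.9 yaw 45.81 tz [-0.451 -0.172 -0.116] F [ 0.2 -3.2  1.5] q6 0.759 [0.6045 0.0174 0.0954] w 0.228 g 59.5
```

Call:
step_arm([
  [0.5,0,0,0,5],
  [0.5,0,0,0,10],
  [0.5,0,0,0,10],
])

```text
time: 13.2
tool_pos: [0.6044, 0.0176, 0.0954]
tcp_rot: [2.989, 0.968, -0.0]
wrist_force: [-0.3, -1.4, 2.5]
width: 0.229
grip_force: 59.6
```

```bash
python3 t.py
```

```text
t 13.2 yaw 35.9 tz [-0.41  -0.07  -0.108] F [-0.3 -1.4  2.5] q6 0.932 [0.6044 0.0176 0.0954] w 0.229 g 59.6
```

```bash
cat > a.py <<'E'
from h import *
L=[]
for i in range(5):
    if i: bot.read_camera('top')
    s=bot.read_state();L.append(np.r_[s['torque'],s['wrist_force']])
L=np.array(L);T=R.from_rotvec(s['tcp_rot']).as_matrix()
print('t',round(s['time'],2),'yaw',np.degrees(np.arctan2(T[1,0],T[0,0])).round(2),'tz',L[:,2].round(3),L[:,2].mean().round(3),'F',L[:,3:].mean(0).round(1),'q6',s['q'][5].round(3),s['tool_pos'].round(4))
E
python3 a.py
```

```text
t 13.4 yaw 35.9 tz [-0.108 -0.063 -0.039 -0.032 -0.062] -0.061 F [ 0.2 -2.   2.6] q6 0.932 [0.6044 0.0176 0.0954]
```

Call:
step_arm([
  [0.5,0,0,0,4],
  [0.5,0,0,0,8],
  [0.5,0,0,0,8],
])

```text
time: 13.7
tool_pos: [0.6044, 0.0178, 0.0954]
tcp_rot: [-3.049, -0.756, 0.0]
wrist_force: [-0.2, -2.1, 2.5]
width: 0.225
grip_force: 59.7
```

```bash
python3 a.py
```

```text
t 13.9 yaw 27.87 tz [-0.031 -0.077 -0.071 -0.063 -0.042] -0.057 F [-0.4 -2.2  3.3] q6 1.073 [0.6043 0.0178 0.0953]
```

Call:
step_arm([
  [0.5,0,0,0,5],
  [0.5,0,0,0,10],
  [0.5,0,0,0,10],
])

```text
time: 14.2
tool_pos: [0.6043, 0.018, 0.0953]
tcp_rot: [-3.103, -0.486, 0.0]
wrist_force: [-0.5, -0.7, 4.8]
width: 0.227
grip_force: 59.8
```

```bash
python3 a.py
```

```text
t 14.4 yaw 17.87 tz [-0.118 -0.047 -0.07  -0.063 -0.049] -0.069 F [-1.1 -0.8  4.1] q6 1.247 [0.6043 0.0179 0.0953]
```

Call:
step_arm([
  [0.5,0,0,0,5],
  [0.5,0,0,0,10],
  [0.5,0,0,0,10],
])

```text
time: 14.7
tool_pos: [0.6043, 0.0181, 0.0954]
tcp_rot: [-3.134, -0.214, 0.0]
wrist_force: [-2.4, 0.6, 5.3]
width: 0.229
grip_force: 60.0
```

```bash
python3 a.py
```

```text
t 14.9 yaw 7.94 tz [-0.    -0.017 -0.032  0.006  0.02 ] -0.005 F [-2.1  0.7  5. ] q6 1.42 [0.6043 0.0181 0.0954]
```

Call:
step_arm([
  [0.5,0,0,0,2],
  [0.5,0,0,0,4],
  [0.5,0,0,0,4],
])

```text
time: 15.2
tool_pos: [0.6043, 0.0182, 0.0954]
tcp_rot: [-3.139, -0.107, 0.0]
wrist_force: [-2.1, 0.8, 5.4]
width: 0.224
grip_force: 60.0
```

```bash
python3 a.py
```

```text
t 15.4 yaw 3.95 tz [0.089 0.043 0.071 0.101 0.089] 0.079 F [-2.2  0.3  4.7] q6 1.49 [0.6043 0.0182 0.0954]
```

Call:
step_arm([
  [0.5,0,0,0,2],
  [0.5,0,0,0,4],
  [0.5,0,0,0,4],
])

```text
time: 15.7
tool_pos: [0.6042, 0.0183, 0.0954]
tcp_rot: [-3.141, 0.002, 0.001]
wrist_force: [-2.1, 1.5, 5.4]
width: 0.226
grip_force: 60.0
```

```bash
python3 a.py
```

```text
t 15.9 yaw -0.04 tz [0.114 0.159 0.118 0.19  0.173] 0.151 F [-1.9  1.3  5.4] q6 1.56 [0.6043 0.0183 0.0954]
```

Call:
step_arm([
  [0.5,0,0,0,4],
  [0.5,0,0,0,8],
  [0.5,0,0,0,8],
])

```text
time: 16.2
tool_pos: [0.6043, 0.0185, 0.0955]
tcp_rot: [-3.133, 0.222, 0.001]
wrist_force: [-2.4, 1.7, 6.1]
width: 0.229
grip_force: 60.1
```

```bash
python3 a.py
```

```text
t 16.4 yaw -8.03 tz [0.199 0.227 0.157 0.19  0.219] 0.198 F [-2.2  1.9  5.7] q6 1.699 [0.6043 0.0184 0.0955]
```

Call:
step_arm([
  [0.5,0,0,0,4],
  [0.5,0,0,0,8],
  [0.5,0,0,0,8],
])

```text
time: 16.7
tool_pos: [0.6043, 0.0186, 0.0955]
tcp_rot: [-3.11, 0.44, 0.001]
wrist_force: [-1.7, 2.2, 5.2]
width: 0.229
grip_force: 60.1
```

```bash
python3 a.py
```

```text
t 16.9 yaw -16.03 tz [0.211 0.256 0.199 0.251 0.185] 0.22 F [-2.1  2.   5.7] q6 1.839 [0.6043 0.0186 0.0955]
```

Call:
step_arm([
  [0.5,0,0,0,4],
  [0.5,0,0,0,8],
  [0.5,0,0,0,8],
])

```text
time: 17.2
tool_pos: [0.6044, 0.0188, 0.0956]
tcp_rot: [-3.071, 0.656, 0.001]
wrist_force: [-1.8, 2.1, 6.3]
width: 0.224
grip_force: 60.1
```

```bash
python3 a.py
```

```text
t 17.4 yaw -24.02 tz [0.292 0.275 0.259 0.249 0.266] 0.268 F [-2.1  2.4  6. ] q6 1.978 [0.6044 0.0188 0.0955]
```

Contact came at a yaw of about +11°, where the torque climbed sharply before flattening to about 0.3 N m/rad. An eighth of a turn plus the cushion's wind-up puts the target at about -39.5°.

Call:
step_arm([
  [0.5,0,0,0,4],
  [0.5,0,0,0,8],
  [0.5,0,0,0,12],
  [0.5,0,0,0,15.5],
  [0.5,0,0,0,15.5],
  [0.5,0,0,0,15.5],
])

```text
time: 18.0
tool_pos: [0.6045, 0.0191, 0.0956]
tcp_rot: [-2.955, 1.061, 0.001]
wrist_force: [-1.4, 3.3, 5.2]
width: 0.232
grip_force: 60.0
```

```bash
python3 a.py
```

```text
t 18.2 yaw -39.52 tz [0.307 0.361 0.363 0.319 0.301] 0.33 F [-1.6  3.6  5.7] q6 2.249 [0.6046 0.019  0.0956]
```

Call:
step_arm([
  [0.5,0,0,0,-2],
  [0.5,0,0,0,-4],
  [0.5,0,0,0,-4],
])

```text
time: 18.5
tool_pos: [0.6045, 0.019, 0.0955]
tcp_rot: [-2.99, 0.957, 0.001]
wrist_force: [-1.9, 3.7, 5.3]
width: 0.222
grip_force: 60.1
```

```bash
python3 a.py
```

```text
t 18.7 yaw -35.54 tz [0.115 0.149 0.238 0.151 0.166] 0.164 F [-1.8  3.5  5.4] q6 2.179 [0.6045 0.019  0.0956]
```

Backing off 4° dropped the torque at 2.4 N m/rad, so the wind-up is elastic and is lost on release. I tighten about 3° past the earlier stop to make up for it, then let go.

Call:
step_arm([
  [0.5,0,0,0,4],
  [0.5,0,0,0,7.3],
  [0.5,0,0,0,7.3],
  [0.5,0,0,0,7.3],
])

```text
time: 19.1
tool_pos: [0.6046, 0.0191, 0.0956]
tcp_rot: [-2.923, 1.146, 0.0]
wrist_force: [-1.7, 3.7, 5.5]
width: 0.223
grip_force: 60.0
```

```bash
python3 a.py
```

```text
t 19.3 yaw -42.81 tz [0.321 0.38  0.359 0.32  0.361] 0.348 F [-1.8  4.   5.2] q6 2.306 [0.6046 0.0191 0.0956]
```

Call:
step_arm([
  [0.5,0,0,0,5],
  [0.5,0,0,0,3],
  [0.5,0,0,0,0],
  [0.5,0,0,0,-2],
  [0.5,0,0,0,-2],
])

```text
time: 19.8
tool_pos: [0.6046, 0.0191, 0.0956]
tcp_rot: [-2.943, 1.095, 0.0]
wrist_force: [-1.2, 4.0, 6.1]
width: 0.227
grip_force: 60.1
```

That last row list turned 5° further before backing off, which I didn't intend. I can tell how far the screw advanced from the torque now, expecting 0.265 if it stayed put.

```bash
python3 a.py; python3 a.py
```

```text
t 20.0 yaw -40.86 tz [0.07  0.12  0.144 0.105 0.06 ] 0.1 F [-1.2  3.7  5.6] q6 2.272 [0.6046 0.0191 0.0956]
t 20.2 yaw -40.86 tz [0.06  0.077 0.087 0.072 0.095] 0.078 F [-1.5  3.9  5.2] q6 2.272 [0.6046 0.0191 0.0956]
```

The screw advanced about 4°, so it sits about 48° past contact. The shallow torque slope puts the force within the allowed range, so I release and lift.

Call:
step_arm([
  [4,0,0,0,-2],
  [4,0,0,0,-2],
  [4,0,0,0,-2],
  [4,0,0,0,-2],
  [4,0,0,-2,-2],
  [4,0,0,-5,-2],
  [4,0,0,-10,-2],
  [4,0,0,-14,-2],
  [4,0,0,-14,-2],
])

```text
time: 21.1
tool_pos: [0.6089, 0.0176, 0.2435]
tcp_rot: [-2.957, 1.048, -0.02]
wrist_force: [0.9, -0.8, 0.8]
width: 0.471
grip_force: 0.0
```

```bash
python3 a.py; python3 - <<'E'
from m import *
p,d=bot.read_camera('side');cv2.imwrite('pics/side9.png',p[:,:,::-1])
meas('side',p,d,(205,310,225,355),dict(knob=.127,slat=.035))
E
```

```text
t 21.3 yaw -39.03 tz [ 0.046 -0.02   0.028 -0.036  0.056] 0.015 F [-0.2 -0.1 -0.1] q6 2.24 [0.6034 0.0177 0.2336]
side knob 212 z 0.1241 ctr [598.3  29.4] [18.7 71.9] 50.5 box [[565.0, 45.0], [620.0, -1.0], [632.0, 14.0], [576.0, 59.0]]
side slat 1722 z 0.0346 ctr [573.6  25.7] [ 60.9 153.4] 79.8 box [[493.0, 9.0], [644.0, -18.0], [655.0, 42.0], [504.0, 69.0]]
```

View pics/side9.png

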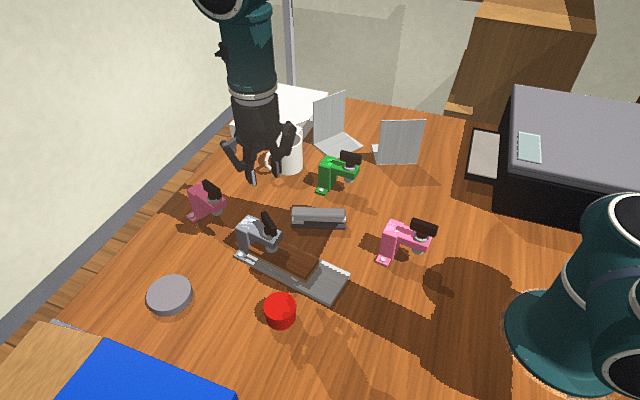

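The scene is intact and the knob is free; its bar rests at about -39°. With the free-air torque bias now known (about 0), the screw is 49–53° past contact because of my overshoot. That is too near the upper limit, so I regrip and ease it back a few degrees, tracking the torque.

Call:
step_arm([
  [4,0,0,5,0],
  [4,0,0,10,0],
  [4,0,0,13,0],
  [4,0,0,14,0],
  [4,0,0,14,0],
  [4,0,0,14,0],
  [0.5,0,0,14,0],
  [0.5,0,0,14,0],
  [0.5,0,0,14,0],
  [0.5,0,0,14,0],
  [0.5,0,0,14,0],
])

```text
time: 22.45
tool_pos: [0.6068, 0.0175, 0.0993]
tcp_rot: [-2.96, 1.049, -0.009]
wrist_force: [-1.8, 0.3, 8.0]
width: 0.151
grip_force: 81.7
```

```bash
python3 a.py; python3 a.py
```

```text
t 22.65 yaw -39.02 tz [-0.035 -0.005 -0.035  0.003 -0.021] -0.019 F [-1.8 -0.3  8. ] q6 2.24 [0.6068 0.0175 0.0993]
t 22.85 yaw -39.02 tz [-0.021  0.005 -0.046  0.009 -0.024] -0.016 F [-1.9 -0.4  7.7] q6 2.24 [0.6068 0.0175 0.0993]
```

Call:
step_arm([
  [0.5,0,0,0,-2],
  [0.5,0,0,0,-4],
  [0.5,0,0,0,-4],
])

```text
time: 23.15
tool_pos: [0.6069, 0.0176, 0.0993]
tcp_rot: [-2.995, 0.945, -0.009]
wrist_force: [-1.4, 0.2, 7.2]
width: 0.15
grip_force: 81.8
```

```bash
python3 a.py
```

```text
t 23.35 yaw -35.06 tz [-0.234 -0.194 -0.249 -0.223 -0.19 ] -0.218 F [-1.9 -0.1  7.5] q6 2.171 [0.6068 0.0176 0.0993]
```

Call:
step_arm([
  [0.5,0,0,0,-2],
  [0.5,0,0,0,-4],
  [0.5,0,0,0,-4],
])

```text
time: 23.65
tool_pos: [0.6069, 0.0177, 0.0993]
tcp_rot: [-3.026, 0.839, -0.009]
wrist_force: [-1.5, 0.3, 7.5]
width: 0.155
grip_force: 81.7
```

```bash
python3 a.py
```

```text
t 23.85 yaw -31.05 tz [-0.162 -0.186 -0.176 -0.105 -0.219] -0.17 F [-1.7  0.1  7.7] q6 2.101 [0.6069 0.0177 0.0993]
```

Call:
step_arm([
  [0.5,0,0,0,-1.5],
  [0.5,0,0,0,-2.8],
  [0.5,0,0,0,-2.8],
])

```text
time: 24.15
tool_pos: [0.6069, 0.0177, 0.0993]
tcp_rot: [-3.045, 0.766, -0.009]
wrist_force: [-1.6, -0.7, 7.0]
width: 0.157
grip_force: 81.7
```

```bash
python3 a.py
```

```text
t 24.35 yaw -28.26 tz [-0.19  -0.192 -0.153 -0.133 -0.174] -0.168 F [-1.6 -0.1  7.3] q6 2.052 [0.6069 0.0178 0.0993]
```

Call:
step_arm([
  [0.5,0,0,0,3],
  [0.5,0,0,0,3],
  [4,0,0,0,3],
  [4,0,0,0,3],
  [4,0,0,0,3],
  [4,0,0,0,3],
  [4,0,0,-2,3],
  [4,0,0,-5,3],
  [4,0,0,-10,3],
  [4,0,0,-14,3],
  [4,0,0,-14,3],
  [4,0,0,-14,3],
])

```text
time: 25.55
tool_pos: [0.6053, 0.0177, 0.2368]
tcp_rot: [-3.025, 0.845, -0.005]
wrist_force: [-0.5, -0.3, -0.5]
width: 0.469
grip_force: 0.0
```

```bash
python3 a.py; python3 - <<'E'
from m import *
p,d=bot.read_camera('side')
meas('side',p,d,(205,310,225,355),dict(knob=.127,slat=.035))
bot.finish_job()
E
```

```text
t 25.75 yaw -31.22 tz [0.004 0.009 0.054 0.038 0.007] 0.023 F [ 0.3 -0.1 -0.2] q6 2.104 [0.603  0.0177 0.2328]
side knob 220 z 0.1241 ctr [598.  29.] [21.1 71.1] 57.4 box [[562.0, 39.0], [622.0, 1.0], [634.0, 19.0], [574.0, 57.0]]
side slat 1710 z 0.0346 ctr [573.7  26.2] [ 61.  153.5] 80.2 box [[493.0, 9.0], [644.0, -17.0], [655.0, 43.0], [503.0, 69.0]]
the job is handed in; nothing more can be done
```

I handed in the job: the slat is home, nothing is being touched, and the screw is an estimated 42–46° past contact (target 45°; clamp force not measurable), after I accidentally turned it about 5° too far and eased it back.

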